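Hang a dish carrier on the rail and slide it to its mark

TASK

Hook the dish carrier onto the horizontal rail at the yellow band and let go so that it hangs still by itself. Then push it gently along the rail, without gripping it again, until its hook stands wholly within the blue band, and leave it hanging there. Leave the bottle, the stack of dishes and the timer where they are.

Things in the scene. Friction and masses are not known exactly. Their poses are not given: they have to be found in the camera images.
- carrier: Dish carrier, loose, one rigid piece, 0.25 to 0.42 kg, 187 mm tall, upright on the bench: two round steel plates (100 mm across) with four petri dishes (pale lids, amber sides) between them, top of the upper plate at z = 78 mm; above it a black strap hook and a red grip tab. Origin: centre of its underside, z up. Hung, its y lies along the rail, either way round.
- carrier_hook (a point): Point in the hook, 138.5 mm above the carrier's underside on its middle axis, that lies on the rail's axis when properly hung. The strap is 36 mm wide along y: long leg at x = -15 to -11 mm up from the upper plate, gabled roof with inner ridge 147 mm above the underside at x = 0, outer lip at x = 11 to 15 mm. Axes as the carrier's.
- carrier_lip (a point): Middle of the lower edge of the hook's lip, at x = 13 mm, 118 mm above the carrier's underside. The rail goes in sideways from the carrier's +x side through the 40 mm high mouth between this edge and the upper plate (78 mm); with the rail under the ridge the carrier is lowered until the roof rests on it. Axes as the carrier's.
- carrier_tab (a point): Centre of the red grip tab, 168 mm above the carrier's underside: an upright block 12 mm thick (carrier's x), 36 mm wide (its y), 38 mm tall (149 to 187 mm above the underside). Its narrow 12 mm sides are flush with the ends of the hook strap and can be pushed along the rail; sliding takes about 2 to 6 N. Axes as the carrier's.
- rail: Fixed steel rail: a round bar of 12 mm diameter, 560 mm long, axis level at 220 mm above the bench, along the body's y, on two 18 mm posts at y = -270 and +270 mm (with 50 mm flanges on the bench). Origin on the bench below the middle of the bar. The robot stands on its -x side.
- yellow_band: Yellow painted band on the rail, 60 mm long, where the carrier is to be hooked on. It is paint only and does not obstruct. Origin at the middle of the band on the rail's axis, y along the rail. It may be on either side of the blue one.
- blue_band: Blue painted band on the rail, 60 mm long, where the 36 mm wide hook must finally stand with blue showing at both sides. Paint only. Origin at the middle of the band on the rail's axis, y along the rail; 140 to 260 mm from the yellow band.
- medium_bottle: Bystander: brown glass bottle with blue cap, loose, 66 mm across, about 150 mm tall. Origin: centre of its underside.
- dish_stack: Bystander: loose stack of six petri dishes, pale lids and amber sides (one rigid piece), 90 mm across, 90 mm tall. Origin: centre of its underside.
- timer: Bystander: flat white bench timer lying beyond the rail, loose, 60 x 80 x 30 mm. Origin: centre of its underside.

How it is judged:
By the outcome, as a careful person would: the job done as asked, in the order asked, and still so for the second after the job is handed in, with the robot touching nothing.
It also fails if it takes over 58 s, if anything falls off the work surface, if the arm or the gripper's body presses on something with over 40 N, if the wrist force passes 120 N, or if a joint passes its speed limit or range.

ROBOT

A 6-joint arm with a two-finger parallel gripper is mounted at the origin on the work surface. World frame = base frame: x ahead of the robot, y to its left, z up, the work surface at z = 0. Lengths are in m, angles in degrees, forces in N, time in s.
With the tool pointing down it reaches from about 0.375 to 0.9 m from the base axis. Payload 3.1 kg.
Tool frame: the origin (TCP) lies at the very end of the fingers, on their centre line; the grasp point (between the pads) lies bot.grip_point_offset behind it (bot.grip_point_offset is the distance from the TCP to the grasp point, in m); z points along the fingers, y is the line along which they close (so a half turn about z gives the same grasp; the last joint's range is limited). The gripper opens to 87 mm and grips with 3 to 60 N. Pads are 19 mm wide; open, the fingers measure 117 mm over their backs; the gripper's body (75 mm by 190 mm) begins 51 mm behind the grasp point.
Start: joints at [63.799, 30.224, 82.088, -0, 67.689, -10.227], TCP at [0.172, 0.601, 0.223] pointing down, gripper open.
Joint ranges: [-176.69, 176.69], [-43.24, 126.21], [12.49, 139.97], [-82, 262], [0, 151.66], [-163.58, 163.58]. Speed limits (degrees/s): [159.86, 159.86, 180, 180, 180, 180].

INTERFACE

Orientations are given as a 3x3 rotation matrix whose columns are the frame's x, y, z axes.
In Python, from rig import bot, viewer, ticket gives the robot as it stands.
- The arm moves only by the tool servo_tool, never from a script. Its argument "targets" is a list of rows, each an object with "offset": the shift along the tool's x, y, z in m, a list of three; "dr": the turn, a rotation vector about the tool's x, y, z in degrees, a list of three. In form: [{"offset": [x, y, z], "dr": [ax, ay, az]}, ...]. A call has 1 to 20 rows; each row is the pose to reach, as a shift and turn from the pose commanded when the call began, along the tool's axes at that moment; what a row does not reach only later rows make up. A row lasts 1/12 s, in which the tool goes at most 41.7 mm and 7.16 degrees, less where a joint would pass 70% of its speed; a pose out of reach is approached as far as the arm can. A call with a gripper value outside its range is refused whole. "gripper" is the gripper command: -1 is fully open, 1 is shut, values between are in proportion, set as the call begins (left out, the last holds). The fingers move at their own pace and stop on an object; the grip force is fixed at half the most. Time passes only in rows, so rows that repeat a pose let the fingers close. It gives the time, the measured TCP pose, the force, the opening and the grip force at its end, in the units of the state.
- bot.read_state(): the state, without advancing time (a new reading comes with each control period).
- viewer.capture(name): name is "scene" or "top" or "wrist"; returns a dict with "color" (400x640x3 uint8, red, green, blue), "camera_matrix" (3x3 intrinsics, pixels), "R" (3x3) and "t" (3): a world point X has camera coordinates R X + t. Camera axes: x right, y down, z forward; pixel columns grow to the right and rows downward; lengths in m; the calibration is good to about 2 mm. A picture is of the moment at which its call begins. There is no depth.
- ticket.hand_in(): hands the job in; it is judged then, once.
The state is a dict: "time_s": time; "joint_positions": joint angles; "qvel": joint speeds; "tau": joint torques, N m; "position": TCP position; "tcp_rot": TCP orientation; "force": force on the tool from outside, world axes, zero at the start; "moment": the same for the moment, N m; "opening": opening from 0.0 (shut) to 1.0 (fully open); "grasp_force": force on a finger pad.
Only numpy, scipy, OpenCV 4.12 (cv2) and the standard library are available. Lean on these libraries where they do the work, as an engineer would, in place of code of your own. Each camera call takes 0.05 s, during which the arm holds its last target. There are 200 camera calls.

## Working session

There is one attempt and no reset: what is moved stays moved. The work goes in short steps, Python scripts to look and compute and a tool call to move; the robot and the scene stay as the last step left them, time stands still between calls to the robot, and variables do not carry over. Pictures are saved under pics/ and viewed, at most 10 in all, crops included, and the job is handed in when it is done.

Besides the shell and the picture viewer there is one more tool, called after "Emit:" as name(argument=value, ...), one argument or row to a line, values as JSON. servo_tool: Moves the arm, as the interface text tells. Its arguments: {"type":"object","properties":{"targets":{"type":"array"},"gripper":{"type":"number"}},"required":["targets"]}

```bash
mkdir -p pics; python3 - <<'E'
from rig import bot, viewer
import cv2,numpy as np
s=bot.read_state();print(s['time_s'],s['position'],np.round(s['tcp_rot'],3),s['opening'],bot.grip_point_offset)
np.set_printoptions(suppress=True,precision=4)
ims=[]
for n in("scene","top"):
    c=viewer.capture(n);np.savez(f"{n}0.npz",**c)
    cv2.imwrite(f"pics/{n}0.png",c['color'][:,:,::-1]);print(n,c['camera_matrix'],c['R'],c['t'])
E
```

```text
0.0 [0.17164286 0.60022303 0.22156789] [[-0.961  0.275 -0.001]
 [ 0.275  0.961 -0.002]
 [ 0.    -0.002 -1.   ]] 1.0008211275970513 0.0187
scene [[486.0754   0.     317.8811]
 [  0.     486.0754 202.8677]
 [  0.       0.       1.    ]] [[ 0.166   0.9861 -0.0113]
 [ 0.6005 -0.1102 -0.792 ]
 [-0.7822  0.1247 -0.6104]] [-0.1153 -0.2439  1.5842]
top [[368.3799   0.     319.6294]
 [  0.     368.3799 201.3628]
 [  0.       0.       1.    ]] [[ 0.0767 -0.997  -0.0038]
 [-0.9644 -0.0732 -0.2542]
 [ 0.2531  0.0231 -0.9672]] [-0.0276  0.6135  0.785 ]
```

View pics/scene0.png

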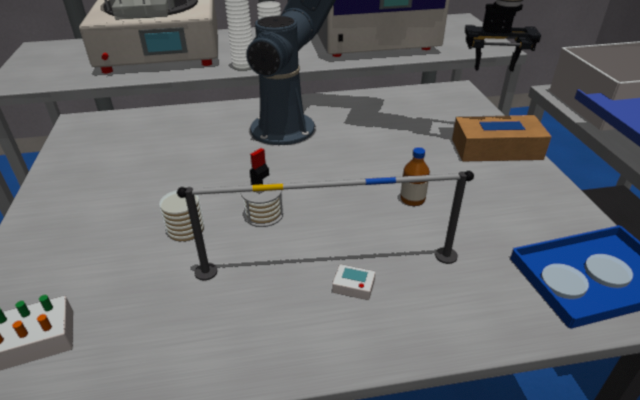

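View pics/top0.png

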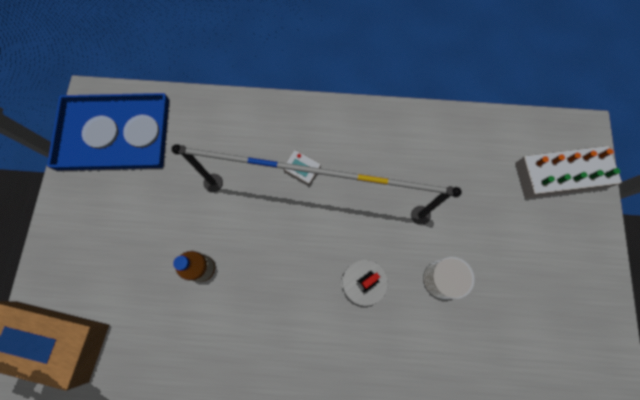

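The scene view faces the robot: the red tab is at about (258,160), the yellow band at (268,187) and the blue band at (381,181). In the top view the tab is at (370,281), yellow at (372,180), blue at (262,161), the bottle at (190,265) and the stack at (450,279).

```bash
cat > h.py <<'E'
import cv2,numpy as np
np.set_printoptions(suppress=True,precision=4)
def ray(c,uv):
    d=np.linalg.inv(c['camera_matrix'])@np.array([*uv,1.]);R=c['R']
    d=R.T@d;return -R.T@c['t'],d/np.linalg.norm(d)
def plane(c,uv,z):
    o,d=ray(c,uv);return o+d*(z-o[2])/d[2]
def tri(c1,p1,c2,p2):
    A=0;b=0;rs=[ray(c1,p1),ray(c2,p2)]
    for o,d in rs:
        M=np.eye(3)-np.outer(d,d);A=A+M;b=b+M@o
    X=np.linalg.solve(A,b)
    return X,max(np.linalg.norm((np.eye(3)-np.outer(d,d))@(X-o)) for o,d in rs)
H={'red':[((0,150,90),(8,255,255)),((172,150,90),(180,255,255))],'yellow':[((20,150,100),(35,255,255))],'blue':[((105,120,90),(125,255,255))]}
def blob(c,col,box=None):
    """largest colour blob inside box (u0,v0,u1,v1): centroid, minAreaRect box, area"""
    h=cv2.cvtColor(c['color'],cv2.COLOR_RGB2HSV);m=sum(cv2.inRange(h,a,b) for a,b in H[col])
    if box:
        k=np.zeros_like(m);k[box[1]:box[3],box[0]:box[2]]=1;m=m*k
    cs,_=cv2.findContours(m,cv2.RETR_EXTERNAL,cv2.CHAIN_APPROX_NONE);q=max(cs,key=cv2.contourArea)
    mm=cv2.moments(q);return np.array([mm['m10'],mm['m01']])/mm['m00'],cv2.boxPoints(cv2.minAreaRect(q)),mm['m00']
E
python3 - <<'E'
from h import *
s=dict(np.load('scene0.npz'));t=dict(np.load('top0.npz'))
for col,bs,bt in(('yellow',(240,170,300,200),(340,165,400,195)),('blue',(355,170,405,195),(240,150,285,175)),('red',(240,140,280,180),(350,260,390,300))):
    a=blob(s,col,bs);b=blob(t,col,bt);print(col,tri(s,a[0],t,b[0]),a[2],b[2])
    if col=='red': print(a[1],b[1],[plane(t,p,.187) for p in b[1]])
print('bottle',plane(t,(190,265),.1),'stack',plane(t,(455,279),.09), 'plate', plane(t,(364,284),.078),'post',plane(t,(213,183),0),plane(t,(421,215),0),'timer',plane(t,(302,167),.03))
E
python3 - <<'E'
import cv2
i=cv2.imread('pics/top0.png')[240:320,320:410];j=cv2.imread('pics/scene0.png')[135:235,215:305]
cv2.imwrite('pics/crop0.png',cv2.hconcat([cv2.resize(i,(400,400),interpolation=2),cv2.resize(j,(400,400),interpolation=2)]))
E
```

```text
yellow (array([ 0.6302, -0.0858,  0.222 ]), np.float64(0.0006514001341738786)) 121.0 111.0
blue (array([0.6489, 0.1362, 0.2225]), np.float64(0.0005184490368795622)) 101.0 117.0
red (array([ 0.4359, -0.0953,  0.1839]), np.float64(0.0015500770951011992)) 28.0 100.0
[[250.6 153.2]
 [261.8 147.6]
 [263.2 150.4]
 [252.  156. ]] [[361.48   282.64  ]
 [375.72   271.96  ]
 [379.8    277.4   ]
 [365.5601 288.08  ]] [array([ 0.43  , -0.0764,  0.187 ]), array([ 0.4524, -0.103 ,  0.187 ]), array([ 0.4426, -0.1113,  0.187 ]), array([ 0.4203, -0.0847,  0.187 ])]
bottle [0.4431 0.2909 0.1   ] stack [ 0.4581 -0.2903  0.09  ] plate [ 0.4327 -0.0934  0.078 ] post [0.6629 0.3019 0.    ] [ 0.6183 -0.2385  0.    ] timer [0.7135 0.0721 0.03  ]
```

View pics/crop0.png

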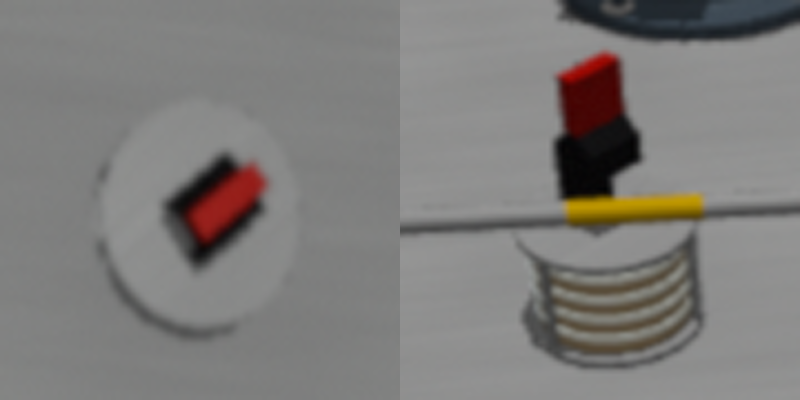

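The crop shows the lip on the +y side, so carrier +x is at a yaw of about 40°. The rail's x is at about -4.8°. I'll hover above the carrier and look with the wrist camera.

```bash
cat >> h.py <<'E'
from scipy.spatial.transform import Rotation as Ro
def Rt(yaw):  # tool down, tool y at world yaw (deg)
    y=np.array([np.cos(np.radians(yaw)),np.sin(np.radians(yaw)),0]);z=np.array([0,0,-1.]);return np.c_[np.cross(y,z),y,z]
def cmd(s,p,yaw):
    R=np.array(s['tcp_rot']);return R.T@(np.array(p)-s['position']),Ro.from_matrix(R.T@Rt(yaw)).as_rotvec(degrees=True)
E
python3 - <<'E'
from h import *
from rig import bot
s=bot.read_state()
print(cmd(s,(.40,.25,.28),60));print(cmd(s,(.436,-.095,.27),40))
E
```

```text
(array([-0.3159, -0.274 , -0.0579]), array([-0.1147, -0.007 , 14.0278]))
(array([-0.4454, -0.5958, -0.0473]), array([-0.1156,  0.0132, 34.0278]))
```

Emit:
servo_tool(
  targets=[
    {"offset": [-0.316, -0.274, -0.058], "dr": [-0.1, 0, 14]},
    {"offset": [-0.316, -0.274, -0.058], "dr": [-0.1, 0, 14]},
    {"offset": [-0.316, -0.274, -0.058], "dr": [-0.1, 0, 14]},
    {"offset": [-0.316, -0.274, -0.058], "dr": [-0.1, 0, 14]},
    {"offset": [-0.316, -0.274, -0.058], "dr": [-0.1, 0, 14]},
    {"offset": [-0.316, -0.274, -0.058], "dr": [-0.1, 0, 14]},
    {"offset": [-0.316, -0.274, -0.058], "dr": [-0.1, 0, 14]},
    {"offset": [-0.316, -0.274, -0.058], "dr": [-0.1, 0, 14]},
    {"offset": [-0.316, -0.274, -0.058], "dr": [-0.1, 0, 14]},
    {"offset": [-0.445, -0.596, -0.047], "dr": [-0.1, 0, 34]},
    {"offset": [-0.445, -0.596, -0.047], "dr": [-0.1, 0, 34]},
    {"offset": [-0.445, -0.596, -0.047], "dr": [-0.1, 0, 34]},
    {"offset": [-0.445, -0.596, -0.047], "dr": [-0.1, 0, 34]},
    {"offset": [-0.445, -0.596, -0.047], "dr": [-0.1, 0, 34]},
    {"offset": [-0.445, -0.596, -0.047], "dr": [-0.1, 0, 34]},
    {"offset": [-0.445, -0.596, -0.047], "dr": [-0.1, 0, 34]},
    {"offset": [-0.445, -0.596, -0.047], "dr": [-0.1, 0, 34]},
    {"offset": [-0.445, -0.596, -0.047], "dr": [-0.1, 0, 34]},
    {"offset": [-0.445, -0.596, -0.047], "dr": [-0.1, 0, 34]},
    {"offset": [-0.445, -0.596, -0.047], "dr": [-0.1, 0, 34]},
  ],
)

```text
time_s: 1.77
position: [0.4368, -0.0984, 0.2694]
tcp_rot: [[-0.639, 0.769, 0.002], [0.769, 0.639, 0.0], [-0.001, 0.001, -1.0]]
force: [-0.4, 0.2, -0.1]
opening: 1.001
grasp_force: 0.0
```

```bash
python3 - <<'E'
from h import *
from rig import bot,viewer
s=bot.read_state();print(s['position'],s['joint_positions'],np.array(s['tcp_rot'])[:,1])
c=viewer.capture('wrist');np.savez('w1.npz',**c);cv2.imwrite('pics/w1.png',c['color'][:,:,::-1])
a=blob(c,'red');print(a,[plane(c,p,.187) for p in a[1]]);print(-c['R'].T@c['t'])
t=dict(np.load('top0.npz'));b=blob(t,'red',(350,260,390,300));print(tri(c,a[0],t,b[0]))
E
```

```text
[ 0.4368 -0.0984  0.2694] [-27.0915  12.7576 102.972    0.0554  64.1765 -66.8393] [0.7691 0.6391 0.0014]
(array([317.5993, 200.3037]), array([[312., 182.],
       [324., 182.],
       [324., 219.],
       [312., 219.]], dtype=float32), 405.5) [array([ 0.4206, -0.0857,  0.187 ]), array([ 0.4285, -0.0791,  0.187 ]), array([ 0.4502, -0.1048,  0.187 ]), array([ 0.442 , -0.1116,  0.187 ])]
[ 0.3918 -0.0448  0.4311]
(array([ 0.4353, -0.0943,  0.187 ]), np.float64(0.00105538741476305))
```

View pics/w1.png

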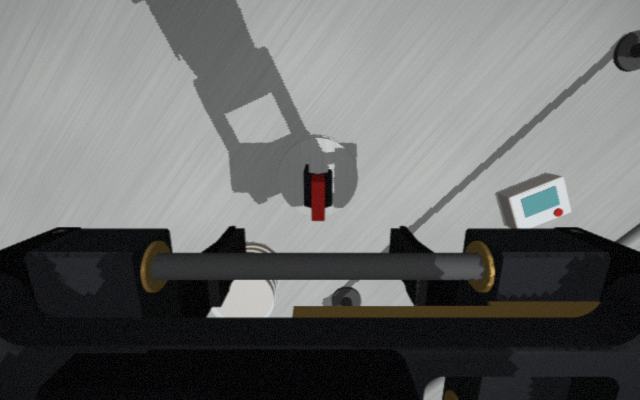

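The wrist view shows the tab aligned with the image vertical at (318,200) and centred between the fingers. The carrier is at about (0.4355, -0.095) with a yaw of about 40°. Next I descend and grip.

```bash
python3 - <<'E'
from h import *
from rig import bot
s=bot.read_state()
print(cmd(s,(.4355,-.095,.152),39.8))
E
```

```text
(array([0.0008, 0.0003, 0.1172]), array([ 0.0882, -0.0835,  0.0017]))
```

Emit:
servo_tool(
  targets=[
    {"offset": [0, 0, 0.03], "dr": [0, 0, 0]},
    {"offset": [0, 0, 0.06], "dr": [0, 0, 0]},
    {"offset": [0, 0, 0.085], "dr": [0, 0, 0]},
    {"offset": [0, 0, 0.105], "dr": [0, 0, 0]},
    {"offset": [0, 0, 0.118], "dr": [0, 0, 0]},
    {"offset": [0, 0, 0.118], "dr": [0, 0, 0]},
    {"offset": [0, 0, 0.118], "dr": [0, 0, 0]},
  ],
)

```text
time_s: 2.4
position: [0.435, -0.0928, 0.1512]
tcp_rot: [[-0.644, 0.765, -0.001], [0.765, 0.644, 0.003], [0.003, 0.001, -1.0]]
force: [-0.2, 0.2, 0.3]
opening: 1.002
grasp_force: 0.0
```

Emit:
servo_tool(
  targets=[
    {"offset": [0, 0, 0], "dr": [0, 0, 0]},
    {"offset": [0, 0, 0], "dr": [0, 0, 0]},
    {"offset": [0, 0, 0], "dr": [0, 0, 0]},
    {"offset": [0, 0, 0], "dr": [0, 0, 0]},
    {"offset": [0, 0, 0], "dr": [0, 0, 0]},
    {"offset": [0, 0, 0], "dr": [0, 0, 0]},
    {"offset": [0, 0, 0], "dr": [0, 0, 0]},
    {"offset": [0, 0, 0], "dr": [0, 0, 0]},
    {"offset": [0, 0, 0], "dr": [0, 0, 0]},
    {"offset": [0, 0, 0], "dr": [0, 0, 0]},
    {"offset": [0, 0, 0], "dr": [0, 0, 0]},
    {"offset": [0, 0, 0], "dr": [0, 0, 0]},
  ],
  gripper=1,
)

```text
time_s: 3.4
position: [0.4358, -0.0944, 0.1515]
tcp_rot: [[-0.643, 0.766, 0.001], [0.766, 0.643, 0.001], [0.001, 0.002, -1.0]]
force: [0.3, 0.7, -0.2]
opening: 0.174
grasp_force: 0.0
```

```bash
python3 - <<'E'
from h import *
from rig import bot
s=bot.read_state();print(s['time_s'],s['position'],s['joint_positions'])
e=np.array([np.cos(np.radians(-4.8)),np.sin(np.radians(-4.8)),0]);Y=np.array([.6302,-.0858,0])
for p,yaw in(((.4355,-.095,.275),39.8),(Y-e*.08+[0,0,.275],-4.8)):print(p,cmd(s,p,yaw))
E
```

```text
3.4 [ 0.4358 -0.0944  0.1515] [-26.706   23.4307 111.3026   0.1382  45.2628 -66.8294]
(0.4355, -0.095, 0.275) (array([-0.0001, -0.0004, -0.1235]), array([ 0.0917, -0.0353,  0.2261]))
[ 0.5505 -0.0791  0.275 ] (array([-0.0619,  0.0978, -0.1234]), array([ 0.0733, -0.0692, 44.8261]))
```

Emit:
servo_tool(
  targets=[
    {"offset": [0, 0, 0], "dr": [0, 0, 0]},
    {"offset": [0, 0, 0], "dr": [0, 0, 0]},
    {"offset": [0, 0, 0], "dr": [0, 0, 0]},
    {"offset": [0, 0, 0], "dr": [0, 0, 0]},
    {"offset": [0, 0, 0], "dr": [0, 0, 0]},
  ],
)

```text
time_s: 3.82
position: [0.4356, -0.0942, 0.1513]
tcp_rot: [[-0.643, 0.766, 0.0], [0.766, 0.643, 0.002], [0.001, 0.002, -1.0]]
force: [-0.0, -0.0, -4.5]
opening: 0.131
grasp_force: 30.0
```

Gripped at 30 N with the opening at about 12 mm. Next I lift, then go to the staging point 80 mm in front of the rail.

Emit:
servo_tool(
  targets=[
    {"offset": [0, 0, -0.01], "dr": [0, 0, 0]},
    {"offset": [0, 0, -0.03], "dr": [0, 0, 0]},
    {"offset": [0, 0, -0.05], "dr": [0, 0, 0]},
    {"offset": [0, 0, -0.075], "dr": [0, 0, 0]},
    {"offset": [0, 0, -0.1], "dr": [0, 0, 0]},
    {"offset": [-0.003, 0.005, -0.1135], "dr": [0, 0, 3]},
    {"offset": [-0.01, 0.016, -0.1235], "dr": [0, 0, 8]},
    {"offset": [-0.018, 0.028, -0.1235], "dr": [0, 0, 13]},
    {"offset": [-0.026, 0.041, -0.1235], "dr": [0, 0, 19]},
    {"offset": [-0.034, 0.054, -0.1235], "dr": [0, 0, 25]},
    {"offset": [-0.042, 0.067, -0.1235], "dr": [0, 0, 31]},
    {"offset": [-0.05, 0.08, -0.1235], "dr": [0, 0, 37]},
    {"offset": [-0.057, 0.09, -0.1235], "dr": [0, 0, 42]},
    {"offset": [-0.062, 0.098, -0.1235], "dr": [0, 0, 44.8]},
    {"offset": [-0.062, 0.098, -0.1235], "dr": [0, 0, 44.8]},
    {"offset": [-0.062, 0.098, -0.1235], "dr": [0, 0, 44.8]},
    {"offset": [-0.062, 0.098, -0.1235], "dr": [0, 0, 44.8]},
  ],
)

```text
time_s: 5.23
position: [0.5494, -0.0787, 0.2745]
tcp_rot: [[0.082, 0.997, -0.002], [0.997, -0.082, 0.002], [0.002, -0.002, -1.0]]
force: [-0.8, -0.4, -4.8]
opening: 0.13
grasp_force: 30.0
```

```bash
python3 - <<'E'
from h import *
from rig import bot,viewer
s=bot.read_state();print(s['position'],s['opening'],s['grasp_force'],s['force'],np.array(s['tcp_rot'])[:,1])
for n in('scene','top','wrist'):
    c=viewer.capture(n);np.savez(n+'2.npz',**c);cv2.imwrite(f'pics/{n}2.png',c['color'][:,:,::-1])
i=cv2.imread('pics/scene2.png')[100:250,180:340];j=cv2.imread('pics/wrist2.png')
cv2.imwrite('pics/m2.png',cv2.hconcat([cv2.resize(i,(400,375)),cv2.resize(j,(400,375))]))
E
```

```text
[ 0.5494 -0.0787  0.2745] 0.13049732433768696 29.97462625382468 [-0.8035 -0.4181 -4.7692] [ 0.9966 -0.082  -0.0019]
```

View pics/m2.png

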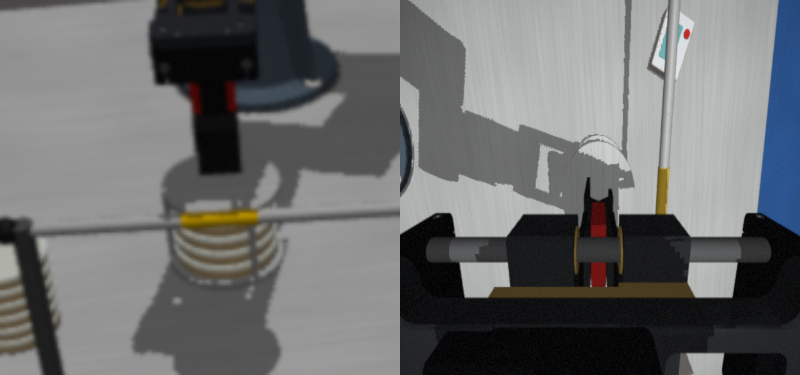

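The carrier is held upright with the lip facing the rail. I'll check the rail's offset with the wrist view of the yellow band and the rail.

```bash
python3 - <<'E'
from h import *
from rig import bot
c=dict(np.load('wrist2.npz'));t=dict(np.load('top2.npz'));s=bot.read_state()
a=blob(c,'yellow',(500,150,580,240));print(a)
y,x=cv2.boxPoints,0
b=a[1][np.argsort(a[1][:,1])];P=plane(c,b[:2].mean(0),.22);Q=plane(c,b[2:].mean(0),.22);print('far end',P,'near visible',Q)
Y=np.array([.6302,-.0858,.22]);e=np.array([.9965,-.0837,0]);n=np.array([.0837,.9965,0])
p=s['position'];print('to rail: old',(Y-p)@e,'wrist',(P-p)@e,(Q-p)@e,'along: old',(Y-p)@n,'wrist',(P-n*.03-p)@n)
print(cmd(s,p,-4.8))
E
```

```text
Traceback (most recent call last):
  File "h.py", line 20, in blob
    cs,_=cv2.findContours(m,cv2.RETR_EXTERNAL,cv2.CHAIN_APPROX_NONE);q=max(cs,key=cv2.contourArea)
                                                                       ~~~^^^^^^^^^^^^^^^^^^^^^^^^
ValueError: max() iterable argument is empty
```

```bash
python3 - <<'E'
from h import *
from rig import bot
c=dict(np.load('wrist2.npz'));s=bot.read_state()
a=blob(c,'yellow',(400,150,450,240));print(a)
b=a[1][np.argsort(a[1][:,1])];P=plane(c,b[:2].mean(0),.22);Q=plane(c,b[2:].mean(0),.22);print('far end',P,'near visible',Q)
Y=np.array([.6302,-.0858,.22]);e=np.array([.9965,-.0837,0]);n=np.array([.0837,.9965,0])
p=s['position'];print('to rail: old',(Y-p)@e,'wrist',(P-p)@e,(Q-p)@e,'along: old',(Y-p)@n,'wrist',(P-n*.03-p)@n)
print(cmd(s,p,-4.8))
E
```

```text
(array([419.5865, 203.3292]), array([[409.0765, 226.792 ],
       [414.3068, 178.4115],
       [429.8549, 180.0924],
       [424.6245, 228.4729]], dtype=float32), 678.0)
far end [ 0.632  -0.0574  0.22  ] near visible [ 0.6282 -0.0963  0.22  ]
to rail: old 0.08066228413668332 wrist 0.08005174827300489 0.07959337100177327 along: old -4.6274687690899334e-05 wrist -0.0015778320292187905
(array([0., 0., 0.]), array([-0.0038, -0.0968,  0.0419]))
```

Emit:
servo_tool(
  targets=[
    {"offset": [0, 0.008, 0], "dr": [0, 0, 0]},
    {"offset": [0, 0.018, 0], "dr": [0, 0, 0]},
    {"offset": [0, 0.028, 0], "dr": [0, 0, 0]},
    {"offset": [0, 0.038, 0], "dr": [0, 0, 0]},
    {"offset": [0, 0.048, 0], "dr": [0, 0, 0]},
    {"offset": [0, 0.057, 0], "dr": [0, 0, 0]},
    {"offset": [0, 0.065, 0], "dr": [0, 0, 0]},
    {"offset": [0, 0.072, 0], "dr": [0, 0, 0]},
    {"offset": [0, 0.077, 0], "dr": [0, 0, 0]},
    {"offset": [0, 0.0795, 0], "dr": [0, 0, 0]},
    {"offset": [0, 0.0795, 0], "dr": [0, 0, 0]},
    {"offset": [0, 0.0795, 0], "dr": [0, 0, 0]},
    {"offset": [0, 0.0795, 0], "dr": [0, 0, 0]},
  ],
)

```text
time_s: 6.47
position: [0.6294, -0.0856, 0.2752]
tcp_rot: [[0.083, 0.997, 0.0], [0.997, -0.083, 0.002], [0.002, 0.0, -1.0]]
force: [-0.7, -0.8, -4.4]
opening: 0.134
grasp_force: 30.0
```

Emit:
servo_tool(
  targets=[
    {"offset": [0, 0, 0.004], "dr": [0, 0, 0]},
    {"offset": [0, 0, 0.009], "dr": [0, 0, 0]},
    {"offset": [0, 0, 0.014], "dr": [0, 0, 0]},
    {"offset": [0, 0, 0.019], "dr": [0, 0, 0]},
    {"offset": [0, 0, 0.024], "dr": [0, 0, 0]},
    {"offset": [0, 0, 0.029], "dr": [0, 0, 0]},
    {"offset": [0, 0, 0.034], "dr": [0, 0, 0]},
    {"offset": [0, 0, 0.037], "dr": [0, 0, 0]},
    {"offset": [0, 0, 0.039], "dr": [0, 0, 0]},
    {"offset": [0, 0, 0.039], "dr": [0, 0, 0]},
    {"offset": [0, 0, 0.039], "dr": [0, 0, 0]},
  ],
)

```text
time_s: 7.38
position: [0.63, -0.0856, 0.2362]
tcp_rot: [[0.083, 0.997, 0.001], [0.997, -0.083, 0.001], [0.001, 0.001, -1.0]]
force: [0.0, -0.7, -3.8]
opening: 0.136
grasp_force: 30.0
```

Emit:
servo_tool(
  targets=[
    {"offset": [0, 0, 0.001], "dr": [0, 0, 0]},
    {"offset": [0, 0, 0.0018], "dr": [0, 0, 0]},
    {"offset": [0, 0, 0.0025], "dr": [0, 0, 0]},
    {"offset": [0, 0, 0.0025], "dr": [0, 0, 0]},
    {"offset": [0, 0, 0.0025], "dr": [0, 0, 0]},
  ],
)

```text
time_s: 7.8
position: [0.6299, -0.0856, 0.2338]
tcp_rot: [[0.083, 0.997, 0.001], [0.997, -0.083, 0.001], [0.001, 0.001, -1.0]]
force: [0.3, 0.6, -4.0]
opening: 0.134
grasp_force: 30.0
```

Emit:
servo_tool(
  targets=[
    {"offset": [0, 0, 0.0005], "dr": [0, 0, 0]},
    {"offset": [0, 0, 0.001], "dr": [0, 0, 0]},
    {"offset": [0, 0, 0.001], "dr": [0, 0, 0]},
    {"offset": [0, 0, 0.001], "dr": [0, 0, 0]},
  ],
)

```text
time_s: 8.13
position: [0.6299, -0.0856, 0.2337]
tcp_rot: [[0.083, 0.997, 0.001], [0.997, -0.083, 0.001], [0.001, 0.001, -1.0]]
force: [-2.1, 0.0, 2.8]
opening: 0.139
grasp_force: 30.0
```

The force reversed, so the roof is resting on the rail. I'll check before letting go.

```bash
python3 - <<'E'
from h import *
from rig import bot,viewer
c=viewer.capture('scene');k=viewer.capture('top')
cv2.imwrite('pics/m3.png',cv2.hconcat([cv2.resize(c['color'][100:250,200:350,::-1],(400,400)),cv2.resize(k['color'][120:240,310:430,::-1],(400,400))]))
E
```

```text
(no output)
```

View pics/m3.png

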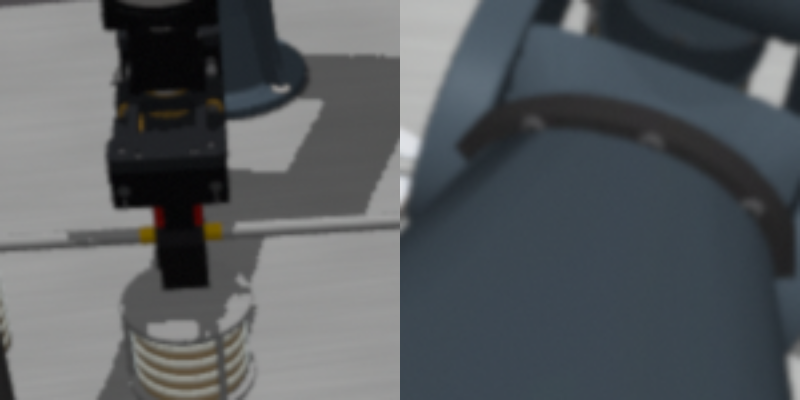

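The lip hangs in front of the rail, with yellow showing on both sides. I'll release, then retreat straight up.

Emit:
servo_tool(
  targets=[
    {"offset": [0, 0, 0], "dr": [0, 0, 0]},
    {"offset": [0, 0, 0], "dr": [0, 0, 0]},
    {"offset": [0, 0, 0], "dr": [0, 0, 0]},
    {"offset": [0, 0, 0], "dr": [0, 0, 0]},
    {"offset": [0, 0, 0], "dr": [0, 0, 0]},
    {"offset": [0, 0, 0], "dr": [0, 0, 0]},
    {"offset": [0, 0, 0], "dr": [0, 0, 0]},
    {"offset": [0, 0, 0], "dr": [0, 0, 0]},
  ],
  gripper=-0.1,
)

```text
time_s: 8.9
position: [0.63, -0.0856, 0.2327]
tcp_rot: [[0.083, 0.997, 0.001], [0.997, -0.083, 0.001], [0.002, 0.001, -1.0]]
force: [0.1, -0.8, -0.1]
opening: 0.537
grasp_force: 0.0
```

Emit:
servo_tool(
  targets=[
    {"offset": [0, 0, -0.01], "dr": [0, 0, 0]},
    {"offset": [0, 0, -0.03], "dr": [0, 0, 0]},
    {"offset": [0, 0, -0.05], "dr": [0, 0, 0]},
    {"offset": [0, 0, -0.075], "dr": [0, 0, 0]},
    {"offset": [0, 0, -0.09], "dr": [0, 0, 0]},
    {"offset": [0, 0, -0.09], "dr": [0, 0, 0]},
    {"offset": [0, 0, -0.09], "dr": [0, 0, 0]},
  ],
)

```text
time_s: 9.48
position: [0.6303, -0.0858, 0.3241]
tcp_rot: [[0.083, 0.997, 0.004], [0.997, -0.083, 0.001], [0.001, 0.004, -1.0]]
force: [-0.3, 0.5, -0.1]
opening: 0.554
grasp_force: 0.0
```

Emit:
servo_tool(
  targets=[
    {"offset": [-0.02, 0, 0], "dr": [0, 0, 0]},
    {"offset": [-0.04, 0, 0], "dr": [0, 0, 0]},
    {"offset": [-0.058, 0, 0], "dr": [0, 0, 0]},
    {"offset": [-0.058, 0, 0], "dr": [0, 0, 0]},
    {"offset": [-0.058, 0, 0], "dr": [0, 0, 0]},
    {"offset": [-0.058, 0, 0], "dr": [0, 0, 0]},
    {"offset": [-0.058, 0, 0], "dr": [0, 0, 0]},
    {"offset": [-0.058, 0, 0], "dr": [0, 0, 0]},
    {"offset": [-0.058, 0, 0], "dr": [0, 0, 0]},
    {"offset": [-0.058, 0, 0], "dr": [0, 0, 0]},
  ],
  gripper=1,
)

```text
time_s: 10.32
position: [0.6251, -0.1429, 0.3227]
tcp_rot: [[0.082, 0.997, 0.001], [0.997, -0.082, 0.001], [0.002, 0.001, -1.0]]
force: [0.2, -0.4, 0.4]
opening: 0.011
grasp_force: 0.0
```

```bash
python3 - <<'E'
from h import *
from rig import bot,viewer
s=bot.read_state();print(s['position'],s['opening'],s['time_s'])
c=viewer.capture('scene');k=viewer.capture('wrist')
np.savez('scene4.npz',**c);np.savez('wrist4.npz',**k)
cv2.imwrite('pics/m4.png',cv2.hconcat([cv2.resize(c['color'][100:250,200:350,::-1],(400,400)),cv2.resize(k['color'][:,:,::-1],(400,400))]))
E
```

```text
[ 0.6251 -0.1429  0.3227] 0.011436614759299784 10.3167
```

View pics/m4.png

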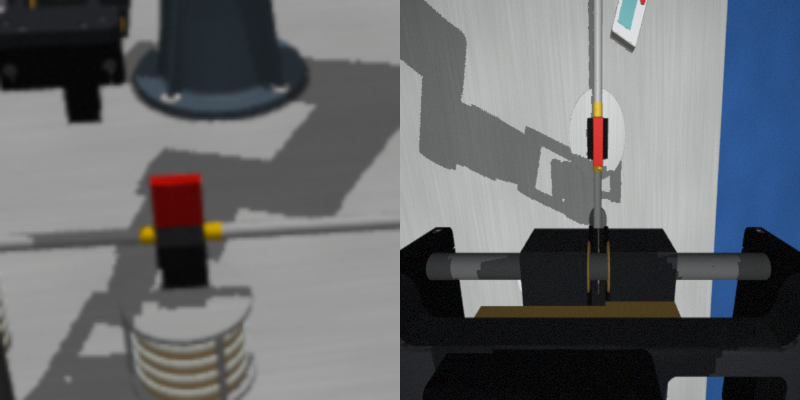

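It hangs free and straight in the yellow band. Next I lower the closed fingers behind its -y end and push along +tool x.

Emit:
servo_tool(
  targets=[
    {"offset": [0, 0, 0.02], "dr": [0, 0, 0]},
    {"offset": [0, 0, 0.045], "dr": [0, 0, 0]},
    {"offset": [0, 0, 0.07], "dr": [0, 0, 0]},
    {"offset": [0, 0, 0.085], "dr": [0, 0, 0]},
    {"offset": [0, 0, 0.09], "dr": [0, 0, 0]},
    {"offset": [0, 0, 0.09], "dr": [0, 0, 0]},
    {"offset": [0, 0, 0.09], "dr": [0, 0, 0]},
    {"offset": [0.006, 0, 0.09], "dr": [0, 0, 0]},
    {"offset": [0.012, 0, 0.09], "dr": [0, 0, 0]},
    {"offset": [0.017, 0, 0.09], "dr": [0, 0, 0]},
    {"offset": [0.021, 0, 0.09], "dr": [0, 0, 0]},
    {"offset": [0.024, 0, 0.09], "dr": [0, 0, 0]},
    {"offset": [0.026, 0, 0.09], "dr": [0, 0, 0]},
    {"offset": [0.028, 0, 0.09], "dr": [0, 0, 0]},
    {"offset": [0.03, 0, 0.09], "dr": [0, 0, 0]},
    {"offset": [0.032, 0, 0.09], "dr": [0, 0, 0]},
    {"offset": [0.034, 0, 0.09], "dr": [0, 0, 0]},
    {"offset": [0.036, 0, 0.09], "dr": [0, 0, 0]},
    {"offset": [0.038, 0, 0.09], "dr": [0, 0, 0]},
    {"offset": [0.04, 0, 0.09], "dr": [0, 0, 0]},
  ],
)

```text
time_s: 12.08
position: [0.6285, -0.104, 0.2329]
tcp_rot: [[0.083, 0.997, 0.001], [0.997, -0.083, 0.001], [0.001, 0.001, -1.0]]
force: [-1.2, -4.5, 2.6]
opening: 0.004
grasp_force: 2.4
```

Emit:
servo_tool(
  targets=[
    {"offset": [0.0025, 0, 0], "dr": [0, 0, 0]},
    {"offset": [0.005, 0, 0], "dr": [0, 0, 0]},
    {"offset": [0.0075, 0, 0], "dr": [0, 0, 0]},
    {"offset": [0.01, 0, 0], "dr": [0, 0, 0]},
    {"offset": [0.0125, 0, 0], "dr": [0, 0, 0]},
    {"offset": [0.015, 0, 0], "dr": [0, 0, 0]},
    {"offset": [0.0175, 0, 0], "dr": [0, 0, 0]},
    {"offset": [0.02, 0, 0], "dr": [0, 0, 0]},
    {"offset": [0.0225, 0, 0], "dr": [0, 0, 0]},
    {"offset": [0.025, 0, 0], "dr": [0, 0, 0]},
    {"offset": [0.0275, 0, 0], "dr": [0, 0, 0]},
    {"offset": [0.03, 0, 0], "dr": [0, 0, 0]},
  ],
)

```text
time_s: 13.08
position: [0.631, -0.0736, 0.2329]
tcp_rot: [[0.083, 0.997, 0.001], [0.997, -0.083, 0.001], [0.001, 0.001, -1.0]]
force: [0.2, -4.9, 1.9]
opening: 0.0
grasp_force: 2.5
```

```bash
python3 - <<'E'
from h import *
from rig import bot,viewer
s=bot.read_state();print(s['position'],s['force'])
c=viewer.capture('scene');k=viewer.capture('wrist');np.savez('scene5.npz',**c);np.savez('wrist5.npz',**k)
o=dict(np.load('scene4.npz'))
for q in(o,c):
    a=blob(q,'red',(220,120,420,185));print(a,plane(q,a[0],.25))
cv2.imwrite('pics/m5.png',cv2.hconcat([cv2.resize(c['color'][100:250,200:350,::-1],(400,400)),cv2.resize(k['color'][:,:,::-1],(400,400))]))
E
```

```text
[ 0.631  -0.0736  0.2329] [ 0.2078 -4.8778  1.8963]
(array([265.4187, 167.1543]), array([[256., 165.],
       [274., 165.],
       [274., 169.],
       [256., 169.]], dtype=float32), 60.5) [ 0.6042 -0.0857  0.25  ]
(array([295. , 165.5]), array([[294., 164.],
       [296., 164.],
       [296., 167.],
       [294., 167.]], dtype=float32), 6.0) [ 0.6089 -0.0282  0.25  ]
```

View pics/m5.png

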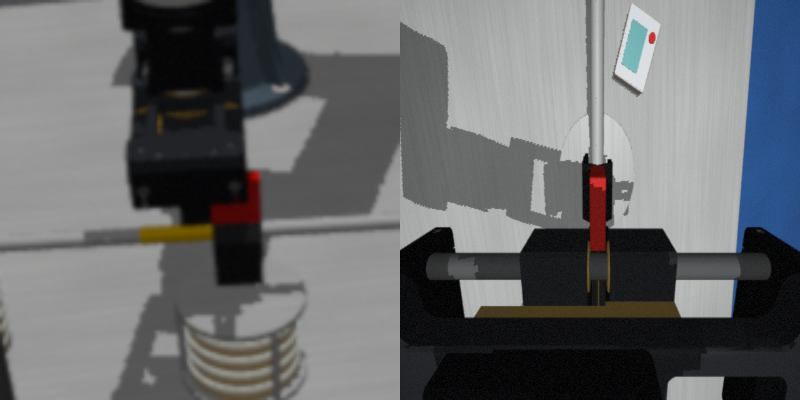

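The push works at about 5 N and the carrier stays upright. I'll measure its lead over the fingers from the far end of the tab in the wrist view.

```bash
cat >> h.py <<'E'
n=np.array([.0837,.9965,0])
def centre(k,z=.2685):  # carrier centre along the rail from far end of the tab top in the wrist view
    h=cv2.cvtColor(k['color'],cv2.COLOR_RGB2HSV);m=sum(cv2.inRange(h,a,b) for a,b in H['red']);m[:,:270]=0;m[:,360:]=0
    v,u=np.nonzero(m);r=v.min();X=plane(k,(u[v<r+3].mean(),r),z);return X@n-.018
E
python3 - <<'E'
from h import *
from rig import bot
for f in('wrist4.npz','wrist5.npz'):print(f,centre(dict(np.load(f))))
k=dict(np.load('wrist5.npz'));s=bot.read_state()
print('yellow',np.array([.6302,-.0858,0])@n,'blue',np.array([.6489,.1362,0])@n,'tcp',s['position']@n)
E
```

```text
wrist4.npz -0.03441932933502939
wrist5.npz 0.009106051776152074
yellow -0.03275196000000001 blue 0.19003623 tcp -0.01985825613104428
```

The carrier leads the TCP by about 29 mm, leaving about 181 mm to go.

Emit:
servo_tool(
  targets=[
    {"offset": [0.003, 0, 0], "dr": [0, 0, 0]},
    {"offset": [0.006, 0, 0], "dr": [0, 0, 0]},
    {"offset": [0.009, 0, 0], "dr": [0, 0, 0]},
    {"offset": [0.012, 0, 0], "dr": [0, 0, 0]},
    {"offset": [0.015, 0, 0], "dr": [0, 0, 0]},
    {"offset": [0.018, 0, 0], "dr": [0, 0, 0]},
    {"offset": [0.021, 0, 0], "dr": [0, 0, 0]},
    {"offset": [0.024, 0, 0], "dr": [0, 0, 0]},
    {"offset": [0.027, 0, 0], "dr": [0, 0, 0]},
    {"offset": [0.03, 0, 0], "dr": [0, 0, 0]},
    {"offset": [0.033, 0, 0], "dr": [0, 0, 0]},
    {"offset": [0.036, 0, 0], "dr": [0, 0, 0]},
    {"offset": [0.039, 0, 0], "dr": [0, 0, 0]},
    {"offset": [0.042, 0, 0], "dr": [0, 0, 0]},
    {"offset": [0.045, 0, 0], "dr": [0, 0, 0]},
    {"offset": [0.048, 0, 0], "dr": [0, 0, 0]},
    {"offset": [0.051, 0, 0], "dr": [0, 0, 0]},
    {"offset": [0.054, 0, 0], "dr": [0, 0, 0]},
    {"offset": [0.057, 0, 0], "dr": [0, 0, 0]},
    {"offset": [0.06, 0, 0], "dr": [0, 0, 0]},
  ],
)

```text
time_s: 14.85
position: [0.636, -0.0138, 0.2329]
tcp_rot: [[0.083, 0.997, 0.001], [0.997, -0.083, 0.001], [0.001, 0.001, -1.0]]
force: [-1.6, -4.7, 0.9]
opening: 0.006
grasp_force: 2.6
```

Emit:
servo_tool(
  targets=[
    {"offset": [0.003, 0, 0], "dr": [0, 0, 0]},
    {"offset": [0.006, 0, 0], "dr": [0, 0, 0]},
    {"offset": [0.009, 0, 0], "dr": [0, 0, 0]},
    {"offset": [0.012, 0, 0], "dr": [0, 0, 0]},
    {"offset": [0.015, 0, 0], "dr": [0, 0, 0]},
    {"offset": [0.018, 0, 0], "dr": [0, 0, 0]},
    {"offset": [0.021, 0, 0], "dr": [0, 0, 0]},
    {"offset": [0.024, 0, 0], "dr": [0, 0, 0]},
    {"offset": [0.027, 0, 0], "dr": [0, 0, 0]},
    {"offset": [0.03, 0, 0], "dr": [0, 0, 0]},
    {"offset": [0.033, 0, 0], "dr": [0, 0, 0]},
    {"offset": [0.036, 0, 0], "dr": [0, 0, 0]},
    {"offset": [0.039, 0, 0], "dr": [0, 0, 0]},
    {"offset": [0.042, 0, 0], "dr": [0, 0, 0]},
    {"offset": [0.045, 0, 0], "dr": [0, 0, 0]},
    {"offset": [0.048, 0, 0], "dr": [0, 0, 0]},
    {"offset": [0.051, 0, 0], "dr": [0, 0, 0]},
    {"offset": [0.054, 0, 0], "dr": [0, 0, 0]},
    {"offset": [0.057, 0, 0], "dr": [0, 0, 0]},
    {"offset": [0.06, 0, 0], "dr": [0, 0, 0]},
  ],
)

```text
time_s: 16.52
position: [0.6409, 0.0463, 0.2329]
tcp_rot: [[0.083, 0.997, 0.001], [0.997, -0.083, 0.001], [0.001, 0.001, -1.0]]
force: [0.6, -5.1, 1.8]
opening: 0.005
grasp_force: 2.6
```

```bash
python3 - <<'E'
from h import *
from rig import bot,viewer
s=bot.read_state();k=viewer.capture('wrist');print(s['position'],s['position']@n,centre(k),s['position']@np.array([.9965,-.0837,0])-np.array([.6302,-.0858,0])@np.array([.9965,-.0837,0]))
E
```

```text
[0.6409 0.0463 0.2329] 0.09974342024448593 0.12823177861966278 -0.0003690555431978826
```

Emit:
servo_tool(
  targets=[
    {"offset": [0.003, 0, 0], "dr": [0, 0, 0]},
    {"offset": [0.006, 0, 0], "dr": [0, 0, 0]},
    {"offset": [0.009, 0, 0], "dr": [0, 0, 0]},
    {"offset": [0.012, 0, 0], "dr": [0, 0, 0]},
    {"offset": [0.015, 0, 0], "dr": [0, 0, 0]},
    {"offset": [0.018, 0, 0], "dr": [0, 0, 0]},
    {"offset": [0.021, 0, 0], "dr": [0, 0, 0]},
    {"offset": [0.024, 0, 0], "dr": [0, 0, 0]},
    {"offset": [0.027, 0, 0], "dr": [0, 0, 0]},
    {"offset": [0.03, 0, 0], "dr": [0, 0, 0]},
    {"offset": [0.033, 0, 0], "dr": [0, 0, 0]},
    {"offset": [0.036, 0, 0], "dr": [0, 0, 0]},
    {"offset": [0.039, 0, 0], "dr": [0, 0, 0]},
    {"offset": [0.042, 0, 0], "dr": [0, 0, 0]},
    {"offset": [0.045, 0, 0], "dr": [0, 0, 0]},
    {"offset": [0.048, 0, 0], "dr": [0, 0, 0]},
    {"offset": [0.051, 0, 0], "dr": [0, 0, 0]},
    {"offset": [0.053, 0, 0], "dr": [0, 0, 0]},
    {"offset": [0.055, 0, 0], "dr": [0, 0, 0]},
    {"offset": [0.056, 0, 0], "dr": [0, 0, 0]},
  ],
)

```text
time_s: 18.23
position: [0.6455, 0.1021, 0.2329]
tcp_rot: [[0.083, 0.997, 0.001], [0.997, -0.083, 0.002], [0.002, 0.001, -1.0]]
force: [-0.3, -4.3, 0.1]
opening: 0.006
grasp_force: 2.2
```

Emit:
servo_tool(
  targets=[
    {"offset": [0.001, 0, 0], "dr": [0, 0, 0]},
    {"offset": [0.002, 0, 0], "dr": [0, 0, 0]},
    {"offset": [0.003, 0, 0], "dr": [0, 0, 0]},
    {"offset": [0.003, 0, 0], "dr": [0, 0, 0]},
    {"offset": [0.003, 0, 0], "dr": [0, 0, 0]},
  ],
)

```text
time_s: 18.65
position: [0.6458, 0.105, 0.233]
tcp_rot: [[0.083, 0.997, 0.001], [0.997, -0.083, 0.002], [0.002, 0.001, -1.0]]
force: [-0.4, -3.3, -0.0]
opening: 0.005
grasp_force: 1.7
```

```bash
python3 - <<'E'
from h import *
from rig import bot,viewer
s=bot.read_state();k=viewer.capture('wrist');c=viewer.capture('scene');print(s['position'],s['position']@n,centre(k),s['force'])
cv2.imwrite('pics/m6.png',cv2.hconcat([cv2.resize(c['color'][120:240,320:440,::-1],(400,400)),cv2.resize(k['color'][:,:,::-1],(400,400))]))
E
```

```text
[0.6458 0.105  0.233 ] 0.15868892762647208 0.18760776257889689 [-0.4016 -3.31   -0.0127]
```

View pics/m6.png

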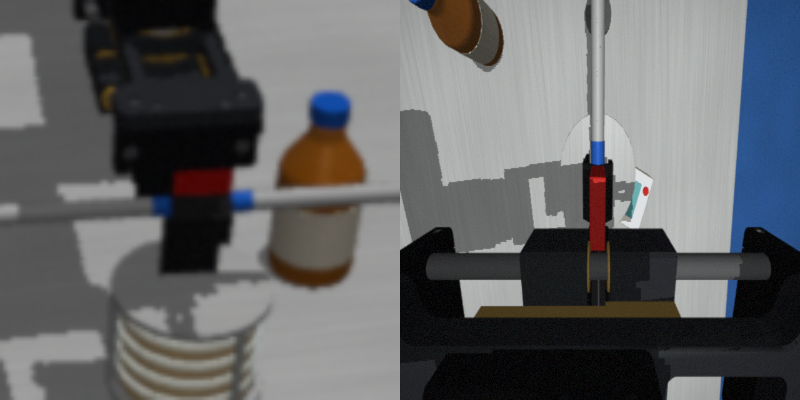

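Blue shows on both sides of the hook, and it is about 2 mm from the band's centre. I'll back off along the rail, then go up.

Emit:
servo_tool(
  targets=[
    {"offset": [-0.003, 0, 0], "dr": [0, 0, 0]},
    {"offset": [-0.008, 0, 0], "dr": [0, 0, 0]},
    {"offset": [-0.016, 0, 0], "dr": [0, 0, 0]},
    {"offset": [-0.025, 0, 0], "dr": [0, 0, 0]},
    {"offset": [-0.03, 0, 0], "dr": [0, 0, 0]},
    {"offset": [-0.03, 0, -0.02], "dr": [0, 0, 0]},
    {"offset": [-0.03, 0, -0.05], "dr": [0, 0, 0]},
    {"offset": [-0.035, 0, -0.08], "dr": [0, 0, 0]},
    {"offset": [-0.06, 0, -0.1], "dr": [0, 0, 0]},
    {"offset": [-0.09, 0, -0.1], "dr": [0, 0, 0]},
    {"offset": [-0.12, 0, -0.1], "dr": [0, 0, 0]},
    {"offset": [-0.12, 0, -0.1], "dr": [0, 0, 0]},
    {"offset": [-0.12, 0, -0.1], "dr": [0, 0, 0]},
    {"offset": [-0.12, 0, -0.1], "dr": [0, 0, 0]},
    {"offset": [-0.12, 0, -0.1], "dr": [0, 0, 0]},
    {"offset": [-0.12, 0, -0.1], "dr": [0, 0, 0]},
    {"offset": [-0.12, 0, -0.1], "dr": [0, 0, 0]},
    {"offset": [-0.12, 0, -0.1], "dr": [0, 0, 0]},
    {"offset": [-0.12, 0, -0.1], "dr": [0, 0, 0]},
    {"offset": [-0.12, 0, -0.1], "dr": [0, 0, 0]},
  ],
)

```text
time_s: 20.42
position: [0.6358, -0.0146, 0.3328]
tcp_rot: [[0.083, 0.997, 0.001], [0.997, -0.083, 0.001], [0.002, 0.001, -1.0]]
force: [-0.6, -0.1, 0.5]
opening: 0.001
grasp_force: 0.0
```

```bash
python3 - <<'E'
from h import *
from rig import bot,viewer
c=viewer.capture('scene');cv2.imwrite('pics/m7.png',cv2.resize(c['color'][110:310,140:460,::-1],(800,500)));print(bot.read_state()['force'])
E
```

```text
[-0.5075 -0.0345  0.2847]
```

View pics/m7.png

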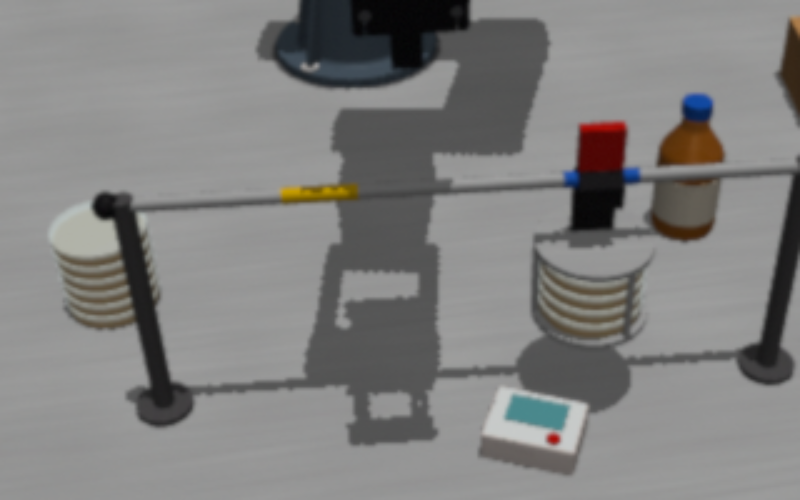

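The carrier hangs at (600,180) with blue on both sides. The stack, bottle and timer are undisturbed and the gripper is clear.

```bash
python3 -c "
from rig import ticket
print(ticket.hand_in())"
```

```text
the job is handed in; nothing more can be done
None
```

The carrier was hooked on at the yellow band, released, and pushed without regripping into the blue band; it hangs there with blue on both sides, the bottle, dish stack and timer are untouched, and the job was handed in at about 20 s.

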